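# Gauge the display-mount sleeves and close the transit tray

### The job

Try the coloured mount sleeves one at a time on the gauge pin, in the order red, yellow, green, blue, black (some may be missing), sliding each down as far as it will go. Stand those that go right down onto the gauge's base in the blue-lined wooden tray, and those that stick part-way in the grey tray. When all are sorted, swing the yellow bar over the wooden tray until it rests in its catch; leave the other things on the table undisturbed.

Things in the scene. Friction and masses are not known exactly. Their poses are not given: they have to be found in the camera images.
- sleeve_red: red anodised tube, 50 mm outside diameter, 64 mm long, about 0.2 kg, upright on the table at the start (may be absent). Origin: centre of its underside, z along its axis; both ends are alike. Bore 32 mm at the mouths; a faulty sleeve, not reamed right through, has a 24 mm step inside from 20 mm in. Which are faulty is not known beforehand
- sleeve_yellow: yellow anodised tube, 50 mm outside diameter, 64 mm long, about 0.2 kg, upright on the table at the start (may be absent). Origin: centre of its underside, z along its axis; both ends are alike. Bore 32 mm at the mouths; a faulty sleeve, not reamed right through, has a 24 mm step inside from 20 mm in. Which are faulty is not known beforehand
- sleeve_green: green anodised tube, 50 mm outside diameter, 64 mm long, about 0.2 kg, upright on the table at the start (may be absent). Origin: centre of its underside, z along its axis; both ends are alike. Bore 32 mm at the mouths; a faulty sleeve, not reamed right through, has a 24 mm step inside from 20 mm in. Which are faulty is not known beforehand
- sleeve_blue: blue anodised tube, 50 mm outside diameter, 64 mm long, about 0.2 kg, upright on the table at the start (may be absent). Origin: centre of its underside, z along its axis; both ends are alike. Bore 32 mm at the mouths; a faulty sleeve, not reamed right through, has a 24 mm step inside from 20 mm in. Which are faulty is not known beforehand
- sleeve_black: black anodised tube, 50 mm outside diameter, 64 mm long, about 0.2 kg, upright on the table at the start (may be absent). Origin: centre of its underside, z along its axis; both ends are alike. Bore 32 mm at the mouths; a faulty sleeve, not reamed right through, has a 24 mm step inside from 20 mm in. Which are faulty is not known beforehand
- gauge: fixed steel plug gauge: round base 90 mm across, 12 mm high, with an upright stepped pin, 28 mm in diameter up to 54 mm above the table, tapering in to 18 mm at 60 mm, with a chamfered tip (10 mm across) at 80 mm. Origin under the base centre, z up along the pin
- gauge_seat (a point): centre of the gauge's base top, 12 mm above the table, on the pin's axis. A good sleeve goes right down, its underside here; a faulty one catches on the taper, its underside about 24 mm above here. The pin keeps either upright when let go
- fit_tray: fixed wooden tray with a blue lining, for sleeves that fit, on the robot's left: 250 mm along its x, 110 along its y, walls 5 mm thick, 20 mm high. Room for three sleeves in a row along x, 75 mm apart. Origin under its centre. The bar's hinge post stands 140 mm out at its +x end; a steel catch, open towards +y, 94 mm high, 141 mm out at its -x end
- fit_tray_in (a point): centre of the fit tray's inner floor, 5 mm above the table; axes as the tray's (inside 240 x 100 mm)
- reject_tray: fixed grey plastic tray for faulty sleeves, on the robot's right, 200 mm along its x, 110 mm along its y, walls 5 mm thick and 20 mm high; room for two sleeves in a row along x (100 mm apart). Origin under its centre
- reject_tray_in (a point): centre of the reject tray's inner floor, 5 mm above the table; axes as the tray's (inside 190 x 100 mm)
- bar (a joint): angle (rad) of the yellow transit bar: 0 = closed, along the tray's -x with its free end in the catch (hard stop); grows as it swings level outward, to the tray's +y; starts at 0.85 to 1.1, at most 1.3. It stays where it is left; about 1.5 N at the tab moves it. Bar 285 mm long, 14 mm wide, 76 to 88 mm above the table, 7 mm over sleeves standing in the tray
- bar_hinge (a point): point on the bar's vertical hinge axis, 82 mm above the table; fixed to the tray, axes as the tray's
- bar_tab (a point): top centre of the black finger tab that stands upright on the bar, 110 mm from the hinge axis: 34 mm along the bar, 10 mm thick across it, from 88 to 120 mm above the table; x axis along the bar, towards the hinge
- magnifier: bystander: black rectangular magnifying glass lying flat, about 175 mm long, lens frame 75 x 55 x 10 mm around the origin, handle towards its -x, 14 mm high
- jar: bystander: small amber jar with a white cap, 48 mm across, 60 mm high; origin under its centre
- pot: bystander: blue ceramic pencil pot, 74 mm across, 90 mm high, pencils to 130 mm; origin under its centre
- caliper: bystander: steel and black caliper lying flat, 160 mm long along its x, 12 mm high, jaws to its -y; origin under its middle
- brush: bystander: small brush lying flat, 180 mm long along its x; origin under its middle
Mind the look-alikes: they are no part of the job. What is shaped like the gauge but pink is not meant.

How it is judged:
By the outcome, as a careful person would: the job done as asked, in the order asked, and still so for the second after the job is handed in, with the robot touching nothing.
Of sleeve_red, sleeve_yellow, sleeve_green, sleeve_blue, sleeve_black only 3 to 4 are there at a start; the rules pass over those that are not, and their reading is None.
At some moment in a run one of sleeve_red, sleeve_yellow, sleeve_green, sleeve_blue, sleeve_black may be knocked a few centimetres aside while the robot is not near it.
It also fails if it takes over 208 s, if anything falls off the work surface, if the arm or the gripper's body presses on something with over 40 N, if the wrist force passes 120 N, or if a joint passes its speed limit or range.

### The arm

A 6-joint arm with a two-finger parallel gripper is mounted at the origin on the work surface. World frame = base frame: x ahead of the robot, y to its left, z up, the work surface at z = 0. Lengths are in m, angles in rad, forces in N, time in s.
With the tool pointing down it reaches from about 0.35 to 0.85 m from the base axis. Payload 8.1 kg.
Tool frame: the origin (TCP) lies at the very end of the fingers, on their centre line; the grasp point (between the pads) lies 19 mm behind it; z points along the fingers, y is the line along which they close (so a half turn about z gives the same grasp; the last joint's range is limited). The gripper opens to 93 mm and grips with 3 to 60 N. Pads are 15 mm wide; open, the fingers measure 128 mm over their backs; the gripper's body (75 mm by 188 mm) begins 65 mm behind the grasp point.
Start: joints at [-1.417, 0.13, 1.488, -0, 1.523, -0.085], TCP at [0.142, -0.583, 0.219] pointing down, gripper open.
Joint ranges: [-2.96, 2.96], [-0.89, 2.26], [0.02, 2.5], [-1.34, 4.48], [0, 2.73], [-2.66, 2.66]. Speed limits (rad/s): [2.39, 2.39, 2.79, 3.14, 3.14, 3.14].

### API

Orientations are given as a rotation vector (axis times angle).
In Python, from plant import robot gives the robot as it stands.
- The arm moves only by the tool play_rows, never from a script. Its argument "deltas" is one flat list of numbers, 5 for each row, row after row: the shift along the tool's x, y, z in mm, then the turn about the tool's z in degrees, then the finger opening in mm, from 0 to 93. A call has 1 to 10 rows; each row shifts and turns the commanded pose from where the row before left it, along the tool's axes as they then stand; what a row does not reach is not made up. A row lasts 1/12 s, in which the tool goes at most 41.7 mm and 7.16 degrees, less where a joint would pass 70% of its speed; a pose out of reach is approached as far as the arm can. A call with a gripper value outside its range is refused whole. The fingers move at their own pace and stop on an object; "newtons" is the grip in N (left out, the last holds). Time passes only in rows, so rows that do not move let the fingers close. It gives the time, the measured TCP pose, the force, the opening and the grip force at its end, in the units of the state.
- robot.read_state(): the state, without advancing time (a new reading comes with each control period).
- robot.read_camera(name): name is "side" or "top"; returns a dict with "pixels" (420x560x3 uint8, blue, green, red), "mtx" (3x3 intrinsics, pixels), "D" ([k1, k2, p1, p2, k3] as OpenCV has them; the pictures are not rectified), "eye" and "rotation" of the camera in the world. Camera axes: x right, y up, looking along -z (the intrinsics and any distortion apply to the point x, -y, -z); pixel columns grow to the right and rows downward; lengths in m; the calibration is good to about 2 mm. A picture is of the moment at which its call begins. There is no depth.
- robot.close_job(): hands the job in; it is judged then, once.
The state is a dict: "t": time; "q": joint angles; "dq": joint speeds; "joint_torque": joint torques, N m; "tool_pos": TCP position; "orientation": TCP orientation; "force": force on the tool from outside, world axes, zero at the start; "wrist_torque": the same for the moment, N m; "opening": finger opening in m; "gripper_force": force on a finger pad.
Only numpy, scipy, OpenCV 4.12 (cv2) and the standard library are available. Lean on these libraries where they do the work, as an engineer would, in place of code of your own. Each camera call takes 0.05 s, during which the arm holds its last target. There are 200 camera calls.

## Working session

There is one attempt and no reset: what is moved stays moved. The work goes in short steps, Python scripts to look and compute and a tool call to move; the robot and the scene stay as the last step left them, time stands still between calls to the robot, and variables do not carry over. Pictures are saved under pics/ and viewed, at most 14 in all, crops included, and the job is handed in when it is done.

Besides the shell and the picture viewer there is one more tool, called after "Call:" as name(argument=value, ...) on one line, values as JSON. play_rows: Moves the arm, as the interface text tells. Its arguments: {"type":"object","properties":{"deltas":{"type":"array"},"newtons":{"type":"number"}},"required":["deltas"]}

```bash
ls; mkdir -p pics; cat > h.py <<'E'
import numpy as np, cv2
from plant import robot
def cam(n):
    return robot.read_camera(n)
def ray(c,uv):
    p=cv2.undistortPoints(np.array(uv,float).reshape(-1,1,2),np.array(c["mtx"],float),np.array(c["D"],float)).reshape(-1,2)
    d=np.c_[p[:,0],-p[:,1],-np.ones(len(p))]@np.array(c["rotation"]).T
    return np.array(c["eye"],float),d
def onz(c,uv,z):
    e,d=ray(c,uv); s=(z-e[2])/d[:,2]; return e+s[:,None]*d
def proj(c,P):
    q=(np.array(P,float).reshape(-1,3)-c["eye"])@np.array(c["rotation"]); q=q*[1,-1,-1]
    return cv2.projectPoints(q,np.zeros(3),np.zeros(3),np.array(c["mtx"],float),np.array(c["D"],float))[0].reshape(-1,2)
E
python3 - <<'E'
from h import *
s=robot.read_state(); print(s)
for n in("top","side"):
    c=cam(n); cv2.imwrite(f"pics/{n}0.png",c["pixels"]); print(n,c["eye"],np.round(c["rotation"],3),c["mtx"],c["D"])
E
```

```text
pics
{'t': 0.0, 'q': array([-1.41742079e+00,  1.31191818e-01,  1.48928271e+00, -2.89395536e-05,
        1.52297627e+00, -8.53838441e-02]), 'dq': array([ 0.00113344,  0.00017933, -0.00017681,  0.00182168,  0.00174379,
        0.00036555]), 'joint_torque': array([-4.88038386e-04, -5.59834599e+01, -4.91770864e+01,  7.67014339e-02,
        3.54191009e-02, -2.00251811e-04]), 'tool_pos': array([ 0.14183163, -0.58240968,  0.21756725]), 'orientation': array([-3.11738986e+00, -3.73933318e-01,  1.44499359e-04]), 'force': array([ 0.00483543, -1.0781723 , -0.04740779]), 'wrist_torque': array([-0.0326931 ,  0.00661382,  0.03782076]), 'gripper_force': 0.0, 'opening': 0.09309361306785977}
top [ 0.37294291 -0.03668985  1.15710517] [ 0.091 -0.128 -1.574] [[451.86834779   0.         274.75690587]
 [  0.         451.86834779 211.1694177 ]
 [  0.           0.           1.        ]] [-0.07016564  0.          0.          0.          0.        ]
side [0.4813641  0.67395    0.66865993] [ 0.018 -1.363 -2.782] [[390.03241333   0.         279.27494785]
 [  0.         390.03241333 213.0521131 ]
 [  0.           0.           1.        ]] [-0.04144313  0.          0.          0.          0.        ]
```

View pics/top0.png

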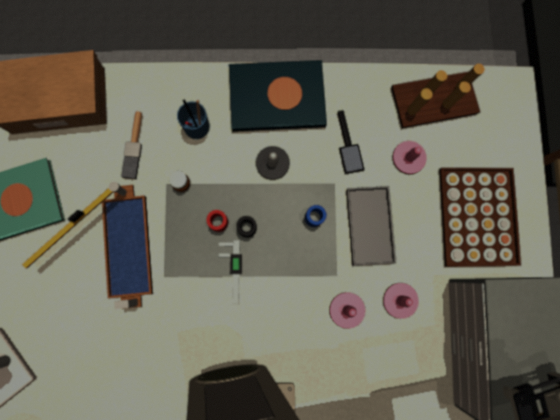

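View pics/side0.png

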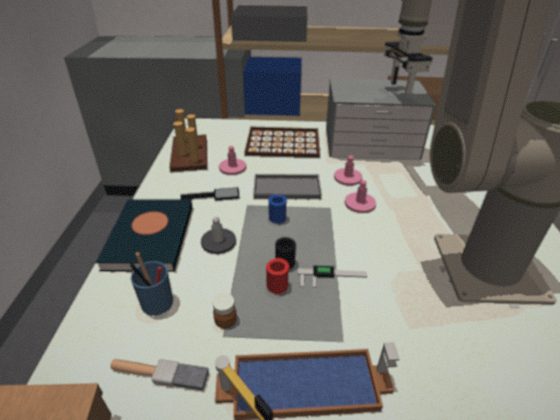

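```bash
sed -i 's/np.array(c\["rotation"\])/R(c)/g' h.py; cat >> h.py <<'E'
def R(c): return cv2.Rodrigues(np.array(c["rotation"],float))[0]
def comp(m):
    n,l,s,ce=cv2.connectedComponentsWithStats(m.astype(np.uint8)); 
    return [(s[i],ce[i],l==i) for i in np.argsort(-s[:,4]) if i and s[i,4]>25]
E
python3 - <<'E'
from h import *
c=cam("top");im=c["pixels"]
cv2.imwrite("pics/t1.png",cv2.resize(im[140:280,190:350],None,fx=5,fy=4.28,interpolation=cv2.INTER_CUBIC)[:600] if 0 else cv2.resize(im[140:260,195:345],(750,600),interpolation=cv2.INTER_CUBIC))
cv2.imwrite("pics/t2.png",cv2.resize(im[165:325,10:210],(750,600),interpolation=cv2.INTER_CUBIC))
hsv=cv2.cvtColor(im,cv2.COLOR_BGR2HSV).astype(int); H,S,V=[hsv[...,i] for i in range(3)]
for nm,m in dict(red=((H<8)|(H>172))&(S>150)&(V>60),blue=(H>105)&(H<130)&(S>120)&(V>50),dark=(V<60),amber=(H>15)&(H<30)&(S>150)&(V>90)).items():
    for s,ce,_ in comp(m)[:7]: print(nm,s,ce.round(1),onz(c,ce,.064)[0].round(3))
for uv,z in [((217,220),.064),((246,227),.064),((316,215),.064),((272,157),.08),((128,247),.005),((371,226),.005),((115,188),.09),((77,217),.12),((25,265),.085)]: print(uv,onz(c,uv,z)[0].round(3))
E
```

```text
red [207 210  21  21 217] [216.5 220.1] [0.505 0.079 0.064]
blue [ 108  200   39   93 3021] [127.  247.3] [0.439 0.295 0.064]
blue [306 206  20  19 177] [315.7 214.9] [ 0.516 -0.163  0.064]
dark [    0     0   560   278 33532] [297.7  41.3] [ 0.973 -0.126  0.064]
dark [ 449  279  111  141 7510] [493.5 368.5] [ 0.14  -0.588  0.064]
dark [ 229   60   97   72 5416] [275.6  96.1] [ 0.822 -0.067  0.064]
dark [ 187  364  112   56 4787] [237.3 395.4] [0.092 0.028 0.064]
dark [ 391   69   88   59 2884] [434.4 100.3] [ 0.814 -0.478  0.064]
dark [ 439  169   81   98 1753] [479.  215.7] [ 0.512 -0.574  0.064]
dark [178 100  31  39 813] [193.4 119.8] [0.759 0.14  0.064]
amber [ 23 222  51  45 319] [ 48.3 244.3] [0.447 0.49  0.064]
amber [ 83 189  29  26 167] [ 97.  201.4] [0.552 0.374 0.064]
amber [421  88  12  12 105] [426.2  93.5] [ 0.832 -0.458  0.064]
amber [459  82  12  11  99] [464.6  86.6] [ 0.853 -0.562  0.064]
amber [436  71  11  10  79] [441.1  75.7] [ 0.882 -0.501  0.064]
amber [474  64  10  10  72] [478.3  68.6] [ 0.904 -0.604  0.064]
amber [485 221   6   6  31] [487.5 223.6] [ 0.492 -0.595  0.064]
(217, 220) [0.505 0.078 0.064]
(246, 227) [0.487 0.007 0.064]
(316, 215) [ 0.516 -0.164  0.064]
(272, 157) [ 0.658 -0.057  0.08 ]
(128, 247) [0.444 0.311 0.005]
(371, 226) [ 0.494 -0.313  0.005]
(115, 188) [0.58  0.322 0.09 ]
(77, 217) [0.506 0.398 0.12 ]
(25, 265) [0.396 0.534 0.085]
```

View pics/t1.png

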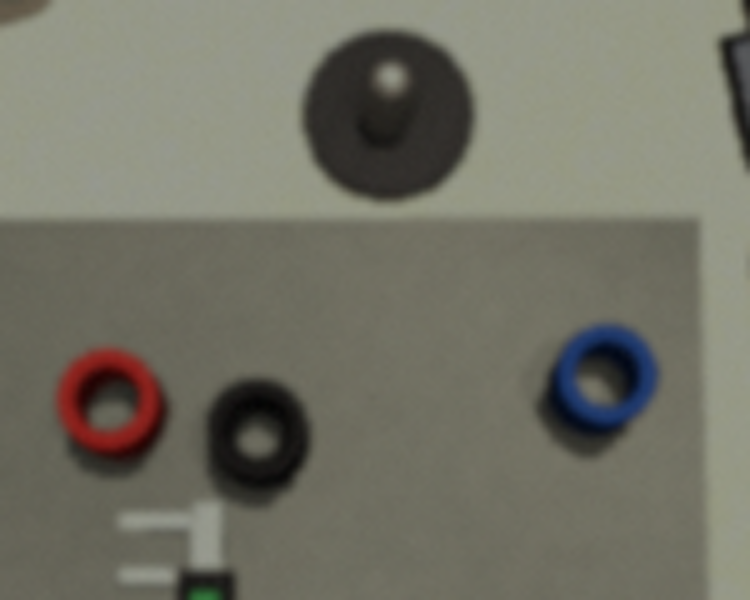

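View pics/t2.png

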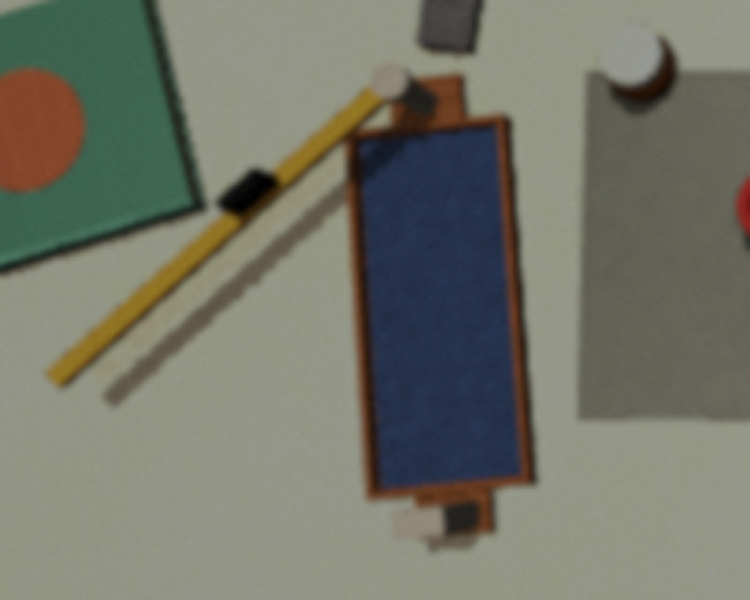

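The only grey/dark gauge is at pixel (272.5,163), with the pin tip at (273,155). The plug shapes at (409,157), (348,310) and (401,300) are pink, so they are decoys. There are three sleeves: red at (217,220), black at (246,227) and blue at (316,215). The bar is open, with its black tab at (76,216).

```bash
python3 - <<'E'
from h import *
c=cam("top");im=c["pixels"]; sd=cam("side")
hsv=cv2.cvtColor(im,cv2.COLOR_BGR2HSV).astype(int); H,S,V=[hsv[...,i] for i in range(3)]
def rect(m,z,nm):
    s,ce,b=comp(m)[0]; (cc,wh,a)=cv2.minAreaRect(cv2.findContours(b.astype(np.uint8),0,2)[0][0]); 
    P=onz(c,cv2.boxPoints((cc,wh,a)),z); L=[np.linalg.norm(P[i]-P[(i+1)%4])*1e3 for i in(0,1)]
    i=int(L[1]>L[0]); d=P[i+1]-P[i]; print(nm,P.mean(0).round(4),np.round(L),'az',np.degrees(np.arctan2(d[1],d[0])).round(1)); return P
w=np.zeros(V.shape,bool); w[190:310,90:160]=1
f=rect((H>105)&(H<130)&(S>100)&w,.005,'fit')
w[:]=0;w[180:272,340:402]=1; bgd=im.reshape(-1,3)
print('tray px',im[226,371],im[190,371],im[226,410],hsv[226,371])
# circle-ish
tr=lambda x,y,z,W=195,Hh=140:((x+.5)/5-.5+W,(y+.5)/5-.5+Hh,z)
pts=dict(red=tr(110,402,.064),black=tr(258,433,.064),blue=tr(605,378,.064),base=tr(388,115,.012),tip=tr(390,77,.08))
k=200/750
tq=lambda x,y,z:((x+.5)*k-.5+10,(y+.5)*k-.5+165,z)
pts.update(TL=tq(348,137,.02),TR=tq(508,118,.02),BR=tq(533,482,.02),BL=tq(370,497,.02),hinge=tq(391,82,.094),tab=tq(248,193,.12),tabl=tq(265,180,.12),end=tq(58,376,.088),catch=tq(420,523,.094))
P={n:onz(c,v[:2],v[2])[0] for n,v in pts.items()}
for n in P: print(n,P[n].round(4))
v=sd["pixels"].copy()
for n in P:
    for im_,cc in((im,c),(v,sd)):
        u=proj(cc,P[n])[0]; cv2.circle(im_,tuple(int(round(x*8)) for x in u),8,(0,255,255),-1,shift=3)
cv2.imwrite("pics/s1.png",cv2.resize(v[170:420,180:420],(720,600)[:2] if 0 else (576,600),interpolation=cv2.INTER_CUBIC))
cv2.imwrite("pics/t3.png",cv2.resize(cam("top")["pixels"][170:280,335:405],(380,597),interpolation=cv2.INTER_CUBIC))
a=cv2.imread("pics/s1.png");b=cv2.imread("pics/t3.png");cv2.imwrite("pics/m1.png",np.hstack([a[:597],b])[:, :800] if a.shape[1]+b.shape[1]<=800 else np.hstack([a[:597],b[:,:224]]))
E
```

```text
fit [0.4464 0.3156 0.005 ] [ 92. 235.] az -174.2
tray px [ 87  96 103] [58 64 69] [133 152 149] [ 17  40 103]
red [0.5048 0.079  0.064 ]
black [0.4893 0.007  0.064 ]
blue [ 0.5154 -0.1626  0.064 ]
base [ 0.6607 -0.0583  0.012 ]
tip [ 0.6627 -0.0581  0.08  ]
TL [0.5598 0.3763 0.02  ]
TR [0.5723 0.2669 0.02  ]
BR [0.3279 0.2432 0.02  ]
BL [0.3181 0.3517 0.02  ]
hinge [0.5831 0.3233 0.094 ]
tab [0.5085 0.4012 0.12  ]
tabl [0.5166 0.3909 0.12  ]
end [0.3963 0.5322 0.088 ]
catch [0.3058 0.2947 0.094 ]
```

View pics/s1.png

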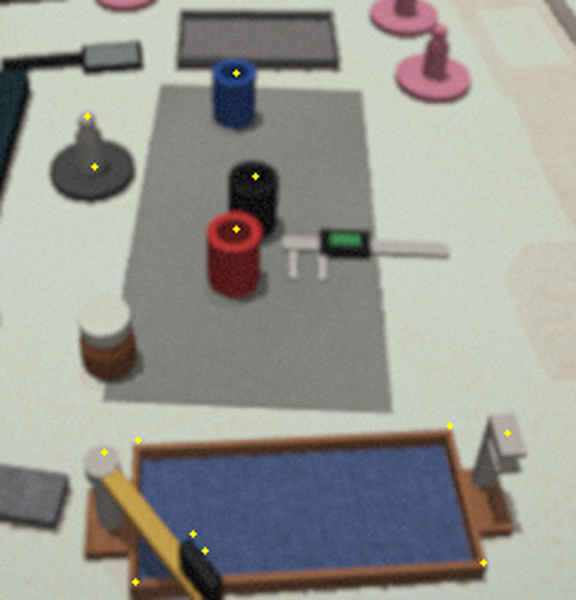

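View pics/t3.png

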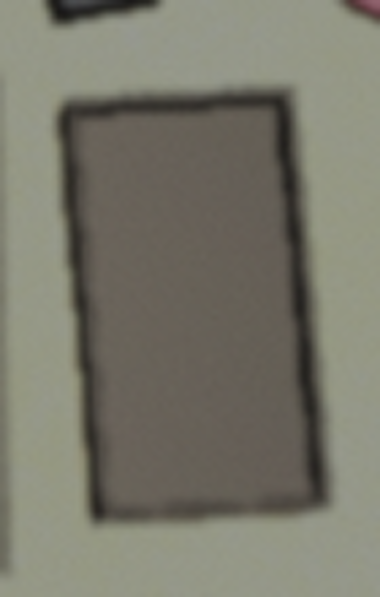

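Call:
play_rows(deltas=[0, 0, 0, -7.1, 93, 0, 0, 0, -7.1, 93, 0, 0, 0, -7.1, 93, 0, 0, 0, -7.1, 93, 0, 0, 0, -7.1, 93, 0, 0, 0, -7.1, 93, 0, 0, 0, -7.1, 93, 0, 0, 0, -7.1, 93, 0, 0, 0, -7.1, 93, 0, 0, 0, 0, 93])

```text
t: 1.13
tool_pos: [0.1419, -0.5829, 0.2186]
orientation: [-2.442, -1.976, -0.0]
force: [-0.3, -0.0, 0.1]
opening: 0.0929
gripper_force: 0.0
```

Call:
play_rows(deltas=[36, 10.9, 0, 0, 93, 36, 10.9, 0, 0, 93, 36, 10.9, 0, 0, 93, 36, 10.9, 0, 0, 93, 36, 10.9, 0, 0, 93, 36, 10.9, 0, 0, 93, 36, 10.9, 0, 0, 93, 36, 10.9, 0, 0, 93, 36, 10.9, 0, 0, 93, 36, 10.9, 0, 0, 93])

```text
t: 1.97
tool_pos: [0.3263, -0.2533, 0.2189]
orientation: [2.453, 1.961, 0.0]
force: [0.6, -0.0, -0.1]
opening: 0.0931
gripper_force: 0.0
```

Call:
play_rows(deltas=[36, 10.9, 0, 0, 93, 36, 10.9, 0, 0, 93, 36, 10.9, 0, 0, 93, 36, 10.9, 0, 0, 93, 36, 10.9, 0, 0, 93, 36, 10.9, 0, 0, 93, 36, 10.9, 0, 0, 93, 36, 10.9, 0, 0, 93, 36, 10.9, 0, 0, 93, 0, 0, 0, 0, 93])

```text
t: 2.8
tool_pos: [0.493, 0.0458, 0.2184]
orientation: [-2.448, -1.967, -0.003]
force: [0.5, 0.2, 0.2]
opening: 0.0929
gripper_force: 0.0
```

```bash
cat >> h.py <<'E'
def go(x,y,z,az=None):
    s=robot.read_state(); M=cv2.Rodrigues(s["orientation"])[0]
    a=np.degrees(np.arctan2(M[1,1],M[0,1])); turn=0 if az is None else -((az-a+90)%180-90)
    b=np.radians(a-turn); yy=np.array([np.cos(b),np.sin(b),0]); xx=np.array([-yy[1],yy[0],0])
    d=(np.array([x,y,z])-s["tool_pos"])*1e3
    print("t",round(s["t"],2),"pos",s["tool_pos"].round(4),"az",a.round(1),"turn",round(float(turn),1),"then x,y,z:",(xx@d).round(1),(yy@d).round(1),(-d[2]).round(1),"tilt",M[2,2].round(4),"F",s["force"].round(1),"open",round(s["opening"]*1e3,1),"g",round(s["gripper_force"],1),"q6",s["q"][5].round(2))
def rims():
    c=cam("top");im=c["pixels"]; h=cv2.cvtColor(im,cv2.COLOR_BGR2HSV).astype(int); H,S,V=[h[...,i] for i in range(3)]
    w=np.zeros(V.shape,bool); w[140:275,160:345]=1
    for nm,m in dict(red=((H<8)|(H>172))&(S>140)&(V>50),blue=(H>105)&(H<130)&(S>120)&(V>50),black=V<45).items():
        for s,ce,b in comp(m&w)[:3]:
            print(nm,s,ce.round(1),onz(c,ce,.062)[0].round(4))
    return c
E
python3 - <<'E'
from h import *
go(.505,.079,.2)
c=rims()
k=.1842
q=lambda x,y:((x+.5)*k-.5+335,(y+.5)*k-.5+170)
P=onz(c,[q(62,103),q(292,92),q(328,502),q(95,520)],.02); print(P.round(4),P.mean(0),np.linalg.norm(P-np.roll(P,1,0),axis=1))
E
```

```text
t 2.8 pos [0.493  0.0458 0.2184] az -12.4 turn 0.0 then x,y,z: 35.0 4.6 18.4 tilt -1.0 F [0.5 0.2 0.2] open 92.9 g 0.0 q6 0.2
blue [306 206  20  20 180] [315.7 215. ] [ 0.5162 -0.163   0.062 ]
black [ 190  227   42   47 1186] [212.2 246. ] [0.4418 0.0892 0.062 ]
black [160 210  10  65 458] [163.2 241.6] [0.4529 0.208  0.062 ]
black [199 215  33  10 208] [217.2 219.9] [0.5053 0.0778 0.062 ]
[[ 0.5899 -0.2476  0.02  ]
 [ 0.595  -0.3584  0.02  ]
 [ 0.4005 -0.3673  0.02  ]
 [ 0.3934 -0.2574  0.02  ]] [ 0.49470722 -0.30768721  0.02      ] [0.19680726 0.11088768 0.19474641 0.11017029]
```

Call:
play_rows(deltas=[18, 2.3, 0, 0, 93, 17, 2.3, 0, 0, 93, 0, 0, 30, 0, 93, 0, 0, 30, 0, 93, 0, 0, 30, 0, 93, 0, 0, 30, 0, 93, 0, 0, 30, 0, 93, 0, 0, 25, 0, 93, 0, 0, 15, 0, 93, 0, 0, 0, 0, 93])

```text
t: 3.68
tool_pos: [0.4997, 0.0725, 0.0247]
orientation: [-2.45, -1.961, 0.009]
force: [0.1, 0.4, -0.1]
opening: 0.0931
gripper_force: 0.0
```

Call:
play_rows(deltas=[0, 0, 0, 0, 40, 0, 0, 0, 0, 40, 0, 0, 0, 0, 40, 0, 0, 0, 0, 40, 0, 0, 0, 0, 40, 0, 0, 0, 0, 40, 0, 0, 0, 0, 40, 0, 0, 0, 0, 40], newtons=20)

```text
t: 4.35
tool_pos: [0.504, 0.0737, 0.0293]
orientation: [2.448, 1.968, 0.002]
force: [1.3, -0.7, 2.9]
opening: 0.0498
gripper_force: 19.5
```

```bash
python3 - <<'E'
from h import *
go(.6615,-.0582,.2)
E
```

```text
t 4.35 pos [0.504  0.0737 0.0293] az -12.4 turn 0.0 then x,y,z: -94.9 182.1 -170.7 tilt -1.0 F [ 1.3 -0.7  2.9] open 49.8 g 19.5 q6 0.26
```

Call:
play_rows(deltas=[0, 0, 0, 0, 62, 0, 0, 0, 0, 62, 0, 0, 0, 0, 62, 3, 0, 0, 0, 62, 2, 0, 0, 0, 62, 0, 0, 0, 0, 62, 0, 0, 0, 0, 62])

```text
t: 4.93
tool_pos: [0.5043, 0.0788, 0.0285]
orientation: [-2.448, -1.969, 0.0]
force: [1.0, -0.5, -0.6]
opening: 0.0623
gripper_force: 0.0
```

```bash
python3 - <<'E'
from h import *
go(.505,.079,.028)
for n in("top","side"):
    c=cam(n); im=c["pixels"]; u=proj(c,[.505,.079,.06])[0].astype(int)
    cv2.imwrite(f"pics/a{n}.png",cv2.resize(im[u[1]-40:u[1]+40,u[0]-50:u[0]+50],(400,320),interpolation=cv2.INTER_CUBIC))
cv2.imwrite("pics/a.png",np.hstack([cv2.imread("pics/atop.png"),cv2.imread("pics/aside.png")]))
E
```

```text
t 4.93 pos [0.5043 0.0788 0.0285] az -12.4 turn 0.0 then x,y,z: 0.4 0.6 0.5 tilt -1.0 F [ 1.  -0.5 -0.6] open 62.3 g 0.0 q6 0.27
```

View pics/a.png

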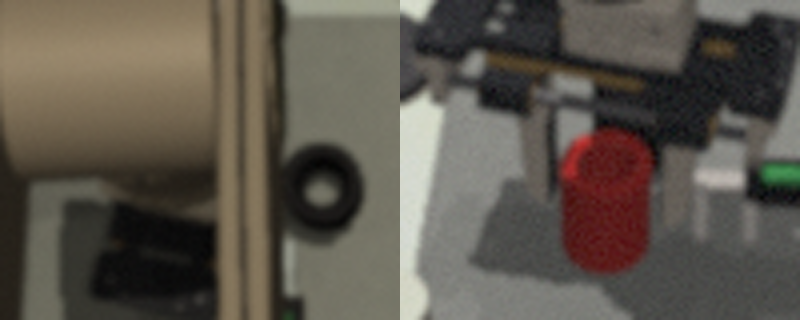

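The side crop shows red upright between the open fingers at crop (605,200). I'll grip it and lift.

Call:
play_rows(deltas=[0, 0, 0, 0, 40, 0, 0, 0, 0, 40, 0, 0, 0, 0, 40, 0, 0, 0, 0, 40, 0, 0, -25, 0, 40, 0, 0, -40, 0, 40, 0, 0, -40, 0, 40, 0, 0, -35, 0, 40, 0, 0, 0, 0, 40, 0, 0, 0, 0, 40], newtons=25)

```text
t: 5.87
tool_pos: [0.5062, 0.0786, 0.1713]
orientation: [2.446, 1.966, 0.007]
force: [-1.0, -0.3, -3.1]
opening: 0.05
gripper_force: 25.0
```

Call:
play_rows(deltas=[-25, 45, 0, 0, 40, -25, 30, 0, 0, 40, -25, 35, 0, 0, 40, -20, 35, 0, 0, 40, -5, 30, 0, 0, 40, 0, 11, 0, 0, 40, 0, 0, 0, 0, 40, 0, 0, 0, 0, 40, 0, 0, 0, 0, 40, 0, 0, 0, 0, 40])

```text
t: 6.7
tool_pos: [0.655, -0.0508, 0.1677]
orientation: [-2.447, -1.968, 0.002]
force: [0.4, -0.4, -1.9]
opening: 0.0499
gripper_force: 25.0
```

```bash
python3 - <<'E'
from h import *
go(.6615,-.0582,.115)
c=cam("side"); im=c["pixels"]; cv2.imwrite("pics/b.png",cv2.resize(im[130:280,170:320],(600,600),interpolation=cv2.INTER_CUBIC))
E
```

```text
t 6.7 pos [ 0.655  -0.0508  0.1677] az -12.4 turn 0.0 then x,y,z: -5.9 7.9 52.7 tilt -1.0 F [ 0.4 -0.4 -1.9] open 49.9 g 25.0 q6 0.06
```

View pics/b.png

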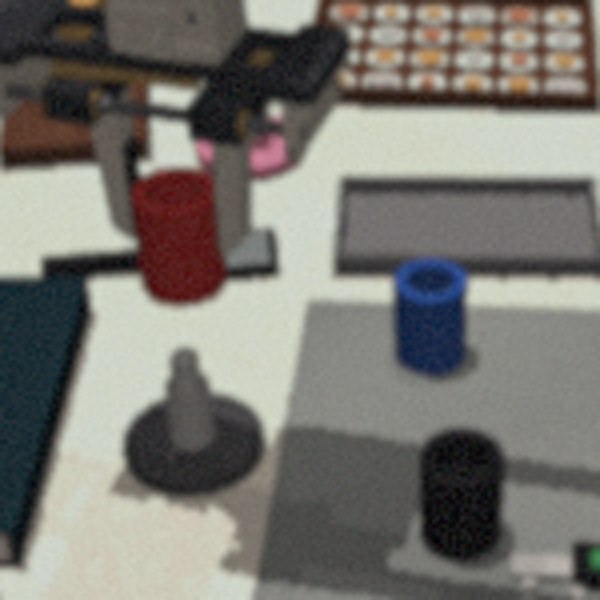

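Red is held upright at crop (180,235), above the dark gauge at (190,440). I'll centre it over the pin and go down.

Call:
play_rows(deltas=[-3, 4, 0, 0, 40, -3, 4, 0, 0, 40, 0, 0, 15, 0, 40, 0, 0, 15, 0, 40, 0, 0, 10, 0, 40, 0, 0, 7, 0, 40, 0, 0, 0, 0, 40, 0, 0, 0, 0, 40, 0, 0, 0, 0, 40, 0, 0, 0, 0, 40])

```text
t: 7.58
tool_pos: [0.6636, -0.0593, 0.1229]
orientation: [2.448, 1.967, 0.002]
force: [-0.2, -0.4, -1.7]
opening: 0.0507
gripper_force: 25.0
```

```bash
python3 - <<'E'
from h import *
go(.6615,-.0582,.09)
E
```

```text
t 7.58 pos [ 0.6636 -0.0593  0.1229] az -12.4 turn 0.0 then x,y,z: 0.6 -2.2 32.9 tilt -1.0 F [-0.2 -0.4 -1.7] open 50.7 g 25.0 q6 0.05
```

Call:
play_rows(deltas=[0.5, -1, 8, 0, 40, 0, 0, 8, 0, 40, 0, 0, 8, 0, 40, 0, 0, 7, 0, 40, 0, 0, 0, 0, 40, 0, 0, 0, 0, 40, 0, 0, 0, 0, 40])

```text
t: 8.17
tool_pos: [0.6619, -0.0585, 0.0906]
orientation: [-2.449, -1.968, 0.0]
force: [1.3, 0.3, -1.5]
opening: 0.0505
gripper_force: 25.0
```

Call:
play_rows(deltas=[0, 0, 4, 0, 40, 0, 0, 4, 0, 40, 0, 0, 4, 0, 40, 0, 0, 0, 0, 40, 0, 0, 0, 0, 40])

```text
t: 8.58
tool_pos: [0.6618, -0.0589, 0.0782]
orientation: [2.449, 1.968, -0.001]
force: [0.6, -1.8, -4.1]
opening: 0.0504
gripper_force: 25.0
```

Call:
play_rows(deltas=[0, 0, 3, 0, 40, 0, 0, 3, 0, 40, 0, 0, 3, 0, 40, 0, 0, 2, 0, 40, 0, 0, 0, 0, 40, 0, 0, 0, 0, 40])

```text
t: 9.08
tool_pos: [0.6619, -0.0588, 0.0673]
orientation: [2.449, 1.968, -0.0]
force: [3.2, -4.0, -4.7]
opening: 0.0503
gripper_force: 25.0
```

Call:
play_rows(deltas=[0, 0, 2, 0, 40, 0, 0, 2, 0, 40, 0, 0, 2, 0, 40, 0, 0, 0, 0, 40, 0, 0, 0, 0, 40])

```text
t: 9.5
tool_pos: [0.6621, -0.0587, 0.0615]
orientation: [2.448, 1.968, 0.0]
force: [2.9, -4.3, -2.2]
opening: 0.0506
gripper_force: 25.0
```

Call:
play_rows(deltas=[-0.8, 0.8, 2, 0, 40, 0, 0, 2, 0, 40, 0, 0, 3, 0, 40, 0, 0, 0, 0, 40, 0, 0, 0, 0, 40])

```text
t: 9.92
tool_pos: [0.6619, -0.0591, 0.0538]
orientation: [-2.448, -1.967, 0.001]
force: [0.2, -0.6, -2.7]
opening: 0.0504
gripper_force: 25.0
```

Call:
play_rows(deltas=[0, 0, 3, 0, 40, 0, 0, 3, 0, 40, 0, 0, 2, 0, 40, 0, 0, 0, 0, 40, 0, 0, 0, 0, 40])

```text
t: 10.33
tool_pos: [0.6622, -0.0593, 0.0463]
orientation: [-2.448, -1.968, 0.001]
force: [-0.0, 0.4, -1.3]
opening: 0.0505
gripper_force: 25.0
```

Call:
play_rows(deltas=[0, 0, 2, 0, 40, 0, 0, 2, 0, 40, 0, 0, 1, 0, 40, 0, 0, 0, 0, 40, 0, 0, 0, 0, 40])

```text
t: 10.75
tool_pos: [0.6624, -0.0594, 0.0415]
orientation: [-2.449, -1.968, 0.0]
force: [-0.6, 0.7, -2.0]
opening: 0.0502
gripper_force: 25.0
```

Call:
play_rows(deltas=[0, 0, 1, 0, 40, 0, 0, 1, 0, 40, 0, 0, 0, 0, 40, 0, 0, 0, 0, 40])

```text
t: 11.08
tool_pos: [0.6628, -0.0595, 0.0406]
orientation: [2.448, 1.968, 0.001]
force: [-3.7, 0.4, 5.7]
opening: 0.0501
gripper_force: 25.0
```

Red went right down: the seat force showed up with the underside at about 12 mm, so red is good. I'll release it briefly so it settles, then regrip and lift.

Call:
play_rows(deltas=[0, 0, 0, 0, 60, 0, 0, 0, 0, 60, 0, 0, 0, 0, 60, 0, 0, 0, 0, 60, 0, 0, 0, 0, 60, 0, 0, 0, 0, 40, 0, 0, 0, 0, 40, 0, 0, 0, 0, 40, 0, 0, 0, 0, 40, 0, 0, 0, 0, 40])

```text
t: 11.92
tool_pos: [0.6625, -0.0594, 0.0395]
orientation: [-2.449, -1.968, 0.0]
force: [-0.1, -0.7, -0.6]
opening: 0.0506
gripper_force: 25.0
```

Call:
play_rows(deltas=[0, 0, -15, 0, 40, 0, 0, -25, 0, 40, 0, 0, -35, 0, 40, 0, 0, -40, 0, 40, 0, 0, -35, 0, 40, 0, 0, 0, 6.5, 40, 0, 0, 0, 6.5, 40, 0, 0, 0, 6.5, 40, 0, 0, 0, 6.5, 40, 0, 0, 0, 6.5, 40])

```text
t: 12.75
tool_pos: [0.6621, -0.0594, 0.1896]
orientation: [-2.905, -1.196, 0.001]
force: [-0.0, 0.3, -2.1]
opening: 0.0503
gripper_force: 25.0
```

```bash
python3 - <<'E'
from h import *
go(.3696,.3023,.19)
E
```

```text
t 12.75 pos [ 0.6621 -0.0594  0.1896] az -45.2 turn 0.0 then x,y,z: 47.0 -462.8 -0.4 tilt -1.0 F [-0.   0.3 -2.1] open 50.3 g 25.0 q6 0.62
```

Call:
play_rows(deltas=[4, -38, 0, 0, 40, 4, -38, 0, 0, 40, 4, -38, 0, 0, 40, 4, -38, 0, 0, 40, 4, -38, 0, 0, 40, 4, -38, 0, 0, 40, 4, -38, 0, 0, 40, 4, -38, 0, 0, 40, 4, -38, 0, 0, 40, 4, -38, 0, 0, 40])

```text
t: 13.58
tool_pos: [0.42, 0.2382, 0.1898]
orientation: [-2.902, -1.204, 0.0]
force: [1.3, 1.0, -2.2]
opening: 0.0502
gripper_force: 25.0
```

Call:
play_rows(deltas=[4, -38, 0, 0, 40, 3, -35, 0, 0, 40, 0, -10, 0, 0, 40, 0, 0, 0, 0, 40, 0, 0, 0, 0, 40, 0, 0, 0, 0, 40, 0, 0, 0, 0, 40])

```text
t: 14.17
tool_pos: [0.3687, 0.2998, 0.1896]
orientation: [2.902, 1.202, -0.0]
force: [-0.6, 0.0, -2.3]
opening: 0.0507
gripper_force: 25.0
```

```bash
python3 - <<'E'
from h import *
go(.3696,.3023,.035)
E
```

```text
t 14.17 pos [0.3687 0.2998 0.1896] az -45.0 turn 0.0 then x,y,z: 2.4 -1.1 154.6 tilt -1.0 F [-0.6  0.  -2.3] open 50.7 g 25.0 q6 1.36
```

Call:
play_rows(deltas=[2, -1, 25, 0, 40, 0, 0, 35, 0, 40, 0, 0, 35, 0, 40, 0, 0, 25, 0, 40, 0, 0, 15, 0, 40, 0, 0, 10, 0, 40, 0, 0, 5, 0, 40, 0, 0, 4, 0, 40, 0, 0, 0, 0, 40, 0, 0, 0, 0, 40])

```text
t: 15.0
tool_pos: [0.3695, 0.3033, 0.0367]
orientation: [-2.902, -1.204, -0.003]
force: [-0.6, 1.0, -1.7]
opening: 0.0503
gripper_force: 25.0
```

Call:
play_rows(deltas=[0, 0, 1, 0, 40, 0, 0, 1, 0, 40, 0, 0, 0, 0, 40, 0, 0, 0, 0, 40])

```text
t: 15.33
tool_pos: [0.3687, 0.3031, 0.034]
orientation: [-2.901, -1.205, -0.001]
force: [0.8, 0.3, -1.6]
opening: 0.0506
gripper_force: 25.0
```

Next: touch down, release to 62 mm and back out upward, then look.

Call:
play_rows(deltas=[0, 0, 1, 0, 40, 0, 0, 0, 0, 40, 0, 0, 0, 0, 40])

```text
t: 15.58
tool_pos: [0.3686, 0.303, 0.0327]
orientation: [-2.902, -1.204, -0.0]
force: [0.6, 0.0, -1.9]
opening: 0.0502
gripper_force: 25.0
```

Call:
play_rows(deltas=[0, 0, 0, 0, 62, 0, 0, 0, 0, 62, 0, 0, 0, 0, 62, 0, 0, 0, 0, 62, 0, 0, -20, 0, 62, 0, 0, -35, 0, 62, 0, 0, -40, 0, 62, 0, 0, -40, 0, 93, 0, 0, -25, 0, 93, 0, 0, 0, 0, 93])

```text
t: 16.42
tool_pos: [0.3717, 0.305, 0.2001]
orientation: [-2.9, -1.204, -0.017]
force: [0.2, -0.2, 1.6]
opening: 0.0774
gripper_force: 0.0
```

Call:
play_rows(deltas=[0, 38, 0, 0, 93, 0, 38, 0, 0, 93, 0, 38, 0, 0, 93, 0, 38, 0, 0, 93, 0, 38, 0, 0, 93, 0, 38, 0, 0, 93, 0, 38, 0, 0, 93, 0, 38, 0, 0, 93, 0, 38, 0, 0, 93, 0, 0, 0, 0, 93])

```text
t: 17.25
tool_pos: [0.6136, 0.056, 0.1908]
orientation: [2.903, 1.197, -0.002]
force: [1.1, 0.7, -0.5]
opening: 0.0926
gripper_force: 0.0
```

```bash
python3 - <<'E'
from h import *
go(.5154,-.1626,.19,-12)
c=rims()
s=cam("side")
cv2.imwrite("pics/c.png",np.hstack([c["pixels"][130:330,0:400],s["pixels"][180:380,160:560]])[:, :800])
E
```

```text
t 17.25 pos [0.6136 0.056  0.1908] az -45.2 turn -33.2 then x,y,z: -234.3 -50.6 0.8 tilt -1.0 F [ 1.1  0.7 -0.5] open 92.6 g 0.0 q6 0.8
blue [306 206  20  20 183] [315.6 215.1] [ 0.516  -0.1628  0.062 ]
black [ 170  153   55   42 1000] [192.  175.3] [0.6166 0.1412 0.062 ]
black [188 140  37  16 455] [208.  146.1] [0.6909 0.1028 0.062 ]
black [160 140   7  82 414] [162.1 175.8] [0.6158 0.2151 0.062 ]
```

View pics/c.png

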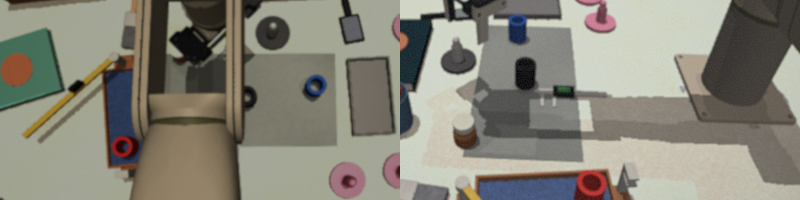

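Red is upright in the tray at left crop (122,147). Blue hasn't moved and nothing is near it, so I'll go for it, keeping the −45° azimuth.

Call:
play_rows(deltas=[-32, 12, 0, 0, 93, -32, 12, 0, 0, 93, -32, 12, 0, 0, 93, -32, 12, 0, 0, 93, -32, 12, 0, 0, 93, -32, 12, 0, 0, 93, -32, 13, 0, 0, 93, 0, 0, 0, 0, 93, 0, 0, 0, 0, 93, 0, 0, 0, 0, 93])

```text
t: 18.18
tool_pos: [0.5127, -0.156, 0.1927]
orientation: [-2.901, -1.205, -0.001]
force: [0.2, 0.9, 0.4]
opening: 0.0931
gripper_force: 0.0
```

```bash
python3 - <<'E'
from h import *
go(.5157,-.1627,.028)
E
```

```text
t 18.18 pos [ 0.5127 -0.156   0.1927] az -44.9 turn 0.0 then x,y,z: -2.6 6.8 164.7 tilt -1.0 F [0.2 0.9 0.4] open 93.1 g 0.0 q6 0.39
```

Call:
play_rows(deltas=[-2, 6.5, 20, 0, 93, 0, 0, 35, 0, 93, 0, 0, 35, 0, 93, 0, 0, 35, 0, 93, 0, 0, 25, 0, 93, 0, 0, 14, 0, 93, 0, 0, 0, 0, 93, 0, 0, 0, 0, 93, 0, 0, 0, 0, 93])

```text
t: 18.93
tool_pos: [0.5173, -0.1626, 0.0301]
orientation: [2.9, 1.206, 0.002]
force: [0.8, 0.7, 0.9]
opening: 0.0932
gripper_force: 0.0
```

```bash
python3 - <<'E'
from h import *
go(.5157,-.1627,.028)
E
```

```text
t 18.93 pos [ 0.5173 -0.1626  0.0301] az -44.8 turn 0.0 then x,y,z: -1.2 -1.0 2.1 tilt -1.0 F [0.8 0.7 0.9] open 93.2 g 0.0 q6 0.38
```

Call:
play_rows(deltas=[0, 0, 2, 0, 40, 0, 0, 0, 0, 40, 0, 0, 0, 0, 40, 0, 0, 0, 0, 40, 0, 0, 0, 0, 40, 0, 0, 0, 0, 40, 0, 0, 0, 0, 40, 0, 0, 0, 0, 40, 0, 0, 0, 0, 40], newtons=25)

```text
t: 19.68
tool_pos: [0.5161, -0.1634, 0.0268]
orientation: [2.901, 1.204, 0.0]
force: [-0.3, -0.6, 0.1]
opening: 0.049
gripper_force: 24.8
```

Call:
play_rows(deltas=[0, 0, -25, 0, 40, 0, 0, -40, 0, 40, 0, 0, -40, 0, 40, 0, 0, -20, 0, 40, 0, 0, 0, 0, 40, 0, 0, 0, 0, 40, 0, 0, 0, 0, 40, 0, 0, 0, 0, 40])

```text
t: 20.35
tool_pos: [0.5144, -0.1626, 0.1491]
orientation: [-2.899, -1.203, 0.005]
force: [0.0, -0.3, -0.8]
opening: 0.0491
gripper_force: 24.8
```

```bash
python3 - <<'E'
from h import *
go(.662,-.0594,.12)
E
```

```text
t 20.35 pos [ 0.5144 -0.1626  0.1491] az -44.9 turn 0.0 then x,y,z: 177.3 31.6 29.1 tilt -1.0 F [ 0.  -0.3 -0.8] open 49.1 g 24.8 q6 0.38
```

Call:
play_rows(deltas=[35, 6, 0, 0, 40, 35, 6, 0, 0, 40, 35, 6, 0, 0, 40, 35, 6, 0, 0, 40, 25, 5, 0, 0, 40, 11, 2, 0, 0, 40, 0, 0, 0, 0, 40, 0, 0, 0, 0, 40, 0, 0, 0, 0, 40, 0, 0, 0, 0, 40])

```text
t: 21.18
tool_pos: [0.661, -0.0613, 0.1508]
orientation: [-2.901, -1.203, 0.002]
force: [0.1, 0.2, -1.8]
opening: 0.0493
gripper_force: 24.8
```

```bash
python3 - <<'E'
from h import *
go(.6622,-.0594,.09)
E
```

```text
t 21.18 pos [ 0.661  -0.0613  0.1508] az -45.0 turn 0.0 then x,y,z: 2.2 -0.5 60.8 tilt -1.0 F [ 0.1  0.2 -1.8] open 49.3 g 24.8 q6 0.62
```

Call:
play_rows(deltas=[2, 0, 15, 0, 40, 0, 0, 15, 0, 40, 0, 0, 10, 0, 40, 0, 0, 8, 0, 40, 0, 0, 6, 0, 40, 0, 0, 6, 0, 40, 0, 0, 0, 0, 40, 0, 0, 0, 0, 40])

```text
t: 21.85
tool_pos: [0.6635, -0.0591, 0.0916]
orientation: [-2.902, -1.204, 0.0]
force: [0.9, 0.1, -1.4]
opening: 0.0489
gripper_force: 24.8
```

Call:
play_rows(deltas=[0, 0, 4, 0, 40, 0, 0, 4, 0, 40, 0, 0, 4, 0, 40, 0, 0, 0, 0, 40, 0, 0, 0, 0, 40])

```text
t: 22.27
tool_pos: [0.6632, -0.059, 0.0791]
orientation: [-2.901, -1.204, 0.001]
force: [-0.1, -0.4, -0.9]
opening: 0.0492
gripper_force: 24.8
```

Call:
play_rows(deltas=[0, 0, 3, 0, 40, 0, 0, 3, 0, 40, 0, 0, 3, 0, 40, 0, 0, 0, 0, 40, 0, 0, 0, 0, 40])

```text
t: 22.68
tool_pos: [0.6633, -0.059, 0.0701]
orientation: [-2.901, -1.204, 0.001]
force: [-0.8, 0.5, -2.5]
opening: 0.0492
gripper_force: 24.8
```

Call:
play_rows(deltas=[0, 0, 3, 0, 40, 0, 0, 3, 0, 40, 0, 0, 1, 0, 40, 0, 0, 0, 0, 40, 0, 0, 0, 0, 40])

```text
t: 23.1
tool_pos: [0.6635, -0.0591, 0.0634]
orientation: [-2.901, -1.204, 0.0]
force: [0.3, 0.5, -2.1]
opening: 0.0491
gripper_force: 24.8
```

Call:
play_rows(deltas=[0, 0, 1, 0, 40, 0, 0, 1, 0, 40, 0, 0, 0, 0, 40, 0, 0, 0, 0, 40])

```text
t: 23.43
tool_pos: [0.6636, -0.0591, 0.0616]
orientation: [-2.902, -1.204, 0.0]
force: [-0.5, -0.8, -1.7]
opening: 0.0487
gripper_force: 24.8
```

Call:
play_rows(deltas=[0, 0, 2, 0, 40, 0, 0, 2, 0, 40, 0, 0, 0, 0, 40, 0, 0, 0, 0, 40])

```text
t: 23.77
tool_pos: [0.6633, -0.059, 0.0573]
orientation: [-2.901, -1.204, 0.001]
force: [-1.0, 0.8, -1.1]
opening: 0.0491
gripper_force: 24.8
```

Call:
play_rows(deltas=[0, 0, 3, 0, 40, 0, 0, 3, 0, 40, 0, 0, 3, 0, 40, 0, 0, 0, 0, 40, 0, 0, 0, 0, 40])

```text
t: 24.18
tool_pos: [0.6632, -0.059, 0.0481]
orientation: [-2.901, -1.204, 0.001]
force: [0.7, 0.6, -1.5]
opening: 0.049
gripper_force: 24.8
```

Blue is good as well. Down to the seat.

Call:
play_rows(deltas=[0, 0, 3, 0, 40, 0, 0, 3, 0, 40, 0, 0, 2, 0, 40, 0, 0, 0, 0, 40, 0, 0, 0, 0, 40])

```text
t: 24.6
tool_pos: [0.6633, -0.059, 0.0403]
orientation: [-2.901, -1.204, 0.001]
force: [-0.5, -0.9, -1.3]
opening: 0.049
gripper_force: 24.8
```

Call:
play_rows(deltas=[0, 0, 1, 0, 40, 0, 0, 1, 0, 40, 0, 0, 0, 0, 40, 0, 0, 0, 0, 40])

```text
t: 24.93
tool_pos: [0.6638, -0.0591, 0.0389]
orientation: [2.901, 1.204, 0.001]
force: [0.3, -0.2, -0.4]
opening: 0.0497
gripper_force: 24.8
```

Call:
play_rows(deltas=[0, 0, 1, 0, 60, 0, 0, 0, 0, 60, 0, 0, 0, 0, 60, 0, 0, 0, 0, 60, 0, 0, 0, 0, 60, 0, 0, 0, 0, 40, 0, 0, 0, 0, 40, 0, 0, 0, 0, 40, 0, 0, 0, 0, 40, 0, 0, 0, 0, 40])

```text
t: 25.77
tool_pos: [0.6636, -0.0591, 0.0377]
orientation: [2.901, 1.204, 0.0]
force: [0.1, 0.0, 0.0]
opening: 0.0488
gripper_force: 24.8
```

Call:
play_rows(deltas=[0, 0, -15, 0, 40, 0, 0, -25, 0, 40, 0, 0, -35, 0, 40, 0, 0, -40, 0, 40, 0, 0, -35, 0, 40, 0, 0, 0, 0, 40, 0, 0, 0, 0, 40, 0, 0, 0, 0, 40, 0, 0, 0, 0, 40])

```text
t: 26.52
tool_pos: [0.6623, -0.0589, 0.1856]
orientation: [-2.9, -1.204, 0.005]
force: [-1.1, 0.4, -1.6]
opening: 0.0491
gripper_force: 24.8
```

```bash
python3 - <<'E'
from h import *
go(.4442,.3097,.19)
E
```

```text
t 26.52 pos [ 0.6623 -0.0589  0.1856] az -44.9 turn 0.0 then x,y,z: 107.0 -414.7 -4.4 tilt -1.0 F [-1.1  0.4 -1.6] open 49.1 g 24.8 q6 0.62
```

Call:
play_rows(deltas=[10, -38, 0, 0, 40, 10, -38, 0, 0, 40, 10, -38, 0, 0, 40, 10, -38, 0, 0, 40, 10, -38, 0, 0, 40, 10, -38, 0, 0, 40, 10, -38, 0, 0, 40, 10, -38, 0, 0, 40, 10, -38, 0, 0, 40, 10, -38, 0, 0, 40])

```text
t: 27.35
tool_pos: [0.4626, 0.2809, 0.1855]
orientation: [2.902, 1.204, -0.006]
force: [0.8, -0.3, -1.6]
opening: 0.0488
gripper_force: 24.8
```

Call:
play_rows(deltas=[5, -24, 0, 0, 40, 2, -10, 0, 0, 40, 0, 0, 0, 0, 40, 0, 0, 0, 0, 40, 0, 0, 0, 0, 40, 0, 0, 0, 0, 40])

```text
t: 27.85
tool_pos: [0.4467, 0.3076, 0.1872]
orientation: [2.902, 1.201, -0.001]
force: [-0.8, -0.5, -2.2]
opening: 0.0492
gripper_force: 24.8
```

```bash
python3 - <<'E'
from h import *
go(.4442,.3097,.031)
c=cam("side")["pixels"]
cv2.imwrite("pics/d.png",cv2.resize(c[250:420,180:410],(690,510),interpolation=cv2.INTER_CUBIC))
E
```

```text
t 27.85 pos [0.4467 0.3076 0.1872] az -45.0 turn 0.0 then x,y,z: -0.3 -3.3 156.2 tilt -1.0 F [-0.8 -0.5 -2.2] open 49.2 g 24.8 q6 1.29
```

View pics/d.png

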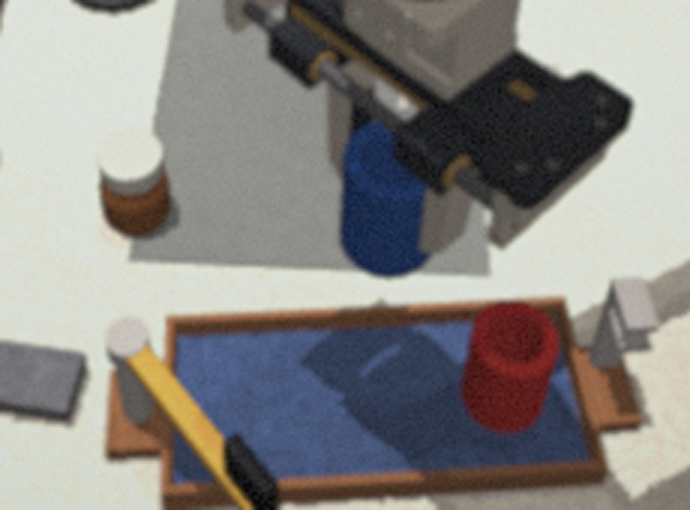

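Red is upright in the tray at (510,365), and blue hangs at (385,195) above the tray's middle. Lowering blue.

Call:
play_rows(deltas=[0, -3, 25, 0, 40, 0, 0, 35, 0, 40, 0, 0, 35, 0, 40, 0, 0, 25, 0, 40, 0, 0, 15, 0, 40, 0, 0, 10, 0, 40, 0, 0, 5, 0, 40, 0, 0, 3, 0, 40, 0, 0, 0, 0, 40, 0, 0, 0, 0, 40])

```text
t: 28.73
tool_pos: [0.4449, 0.3115, 0.0359]
orientation: [-2.901, -1.204, -0.003]
force: [0.3, -0.4, -2.2]
opening: 0.049
gripper_force: 24.8
```

Call:
play_rows(deltas=[0, 0, 1, 0, 40, 0, 0, 1, 0, 40, 0, 0, 0, 0, 40, 0, 0, 0, 0, 40])

```text
t: 29.07
tool_pos: [0.444, 0.3113, 0.033]
orientation: [-2.901, -1.204, -0.001]
force: [0.6, -0.3, -1.2]
opening: 0.049
gripper_force: 24.8
```

Call:
play_rows(deltas=[0, 0, 1.5, 0, 40, 0, 0, 0, 0, 40, 0, 0, 0, 0, 62, 0, 0, 0, 0, 62, 0, 0, 0, 0, 62, 0, 0, 0, 0, 62, 0, 0, -20, 0, 62, 0, 0, -35, 0, 62, 0, 0, -40, 0, 62, 0, 0, -40, 0, 62])

```text
t: 29.9
tool_pos: [0.4431, 0.3107, 0.167]
orientation: [2.901, 1.204, -0.003]
force: [0.6, 1.6, -0.1]
opening: 0.0621
gripper_force: 0.0
```

Call:
play_rows(deltas=[-10, 38, -25, 0, 93, -10, 38, 0, 0, 93, -10, 38, 0, 0, 93, -10, 38, 0, 0, 93, -10, 38, 0, 0, 93, -10, 38, 0, 0, 93, -10, 38, 0, 0, 93, -10, 38, 0, 0, 93, -30, 25, 0, 0, 93, -30, 15, 0, 0, 93])

```text
t: 30.73
tool_pos: [0.5875, -0.0301, 0.1881]
orientation: [2.902, 1.203, -0.0]
force: [0.5, 0.2, 0.0]
opening: 0.0931
gripper_force: 0.0
```

Call:
play_rows(deltas=[-30, 0, 0, 0, 93, -30, 0, 0, 0, 93, -30, 0, 0, 0, 93, 0, 0, 0, 0, 93, 0, 0, 0, 0, 93])

```text
t: 31.15
tool_pos: [0.5224, -0.0921, 0.1888]
orientation: [2.903, 1.2, 0.001]
force: [0.3, 0.2, -0.3]
opening: 0.093
gripper_force: 0.0
```

```bash
python3 - <<'E'
from h import *
go(.488,.007,.19,-12)
c=rims(); im=c["pixels"]; s=cam("side")["pixels"]
u=proj(c,[.4893,.007,.06])[0].astype(int); print(u)
a=cv2.resize(im[u[1]-60:u[1]+60,u[0]-40:u[0]+40],(400,600),interpolation=cv2.INTER_CUBIC)
cv2.imwrite("pics/e.png",np.hstack([a,cv2.resize(s[220:420,180:313],(400,600),interpolation=cv2.INTER_CUBIC)]))
print(u)
E
```

```text
t 31.15 pos [ 0.5224 -0.0921  0.1888] az -45.1 turn -33.1 then x,y,z: 89.8 -54.3 -1.2 tilt -1.0 F [ 0.3  0.2 -0.3] open 93.0 g 0.0 q6 0.52
black [ 238  174   55  101 1260] [266.  224.8] [ 0.4927 -0.041   0.062 ]
black [312 182  28  93 430] [324.2 233.6] [ 0.4703 -0.183   0.062 ]
black [273 188  44  24 358] [293.2 200.8] [ 0.5516 -0.1082  0.062 ]
[246 226]
[246 226]
```

View pics/e.png

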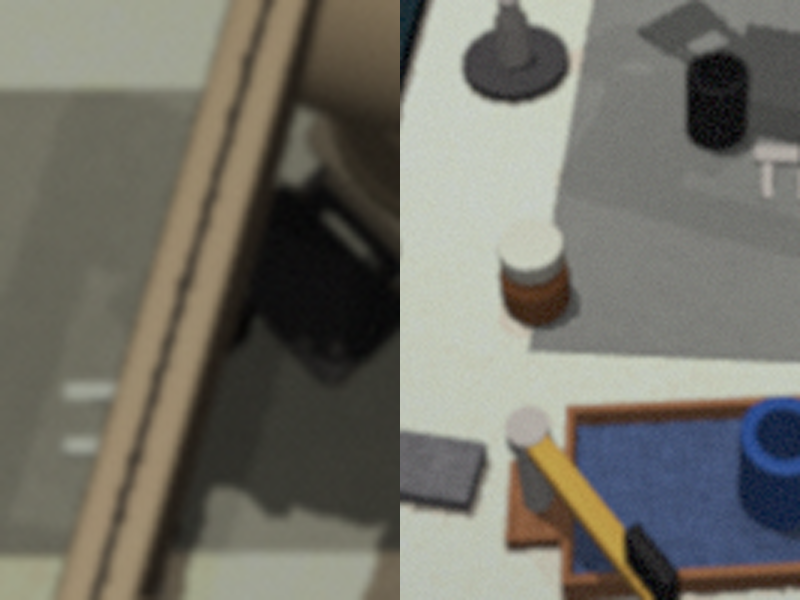

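Black hasn't moved: its rim in the side view is at about (286,243), the same as at the start. Blue is upright in the tray. Going to black.

Call:
play_rows(deltas=[12, -24, 0, 0, 93, 12, -24, 0, 0, 93, 12, -24, 0, 0, 93, 10, -22, 0, 0, 93, 0, 0, 0, 0, 93, 0, 0, 0, 0, 93, 0, 0, 0, 0, 93, 0, 0, 0, 0, 93])

```text
t: 31.92
tool_pos: [0.4894, 0.0076, 0.1886]
orientation: [2.901, 1.204, 0.0]
force: [0.2, -0.0, -0.1]
opening: 0.0931
gripper_force: 0.0
```

```bash
python3 - <<'E'
from h import *
go(.489,.007,.030)
E
```

```text
t 31.92 pos [0.4894 0.0076 0.1886] az -44.9 turn 0.0 then x,y,z: -0.7 0.1 158.6 tilt -1.0 F [ 0.2 -0.  -0.1] open 93.1 g 0.0 q6 0.69
```

Call:
play_rows(deltas=[0, 0, 20, 0, 84, 0, 0, 35, 0, 84, 0, 0, 35, 0, 84, 0, 0, 30, 0, 84, 0, 0, 20, 0, 84, 0, 0, 18, 0, 84, 0, 0, 0, 0, 84, 0, 0, 0, 0, 84, 0, 0, 0, 0, 84])

```text
t: 32.67
tool_pos: [0.4899, 0.0074, 0.0317]
orientation: [2.901, 1.203, 0.002]
force: [0.8, -0.1, 0.4]
opening: 0.0838
gripper_force: 0.0
```

Call:
play_rows(deltas=[0, 0, 0, 0, 40, 0, 0, 0, 0, 40, 0, 0, 0, 0, 40, 0, 0, 0, 0, 40, 0, 0, 0, 0, 40, 0, 0, 0, 0, 40, 0, 0, 0, 0, 40, 0, 0, 0, 0, 40], newtons=25)

```text
t: 33.33
tool_pos: [0.4894, 0.0078, 0.031]
orientation: [2.901, 1.204, 0.001]
force: [0.9, -1.2, 3.2]
opening: 0.0494
gripper_force: 24.7
```

```bash
python3 - <<'E'
from h import *
go(.6628,-.0592,.150)
E
```

```text
t 33.33 pos [0.4894 0.0078 0.031 ] az -44.9 turn 0.0 then x,y,z: 75.0 170.1 -119.0 tilt -1.0 F [ 0.9 -1.2  3.2] open 49.4 g 24.7 q6 0.7
```

Call:
play_rows(deltas=[0, 0, -25, 0, 40, 0, 0, -40, 0, 40, 0, 0, -40, 0, 40, 0, 0, -20, 0, 40, 15, 34, 0, 0, 40, 15, 34, 0, 0, 40, 15, 34, 0, 0, 40, 15, 34, 0, 0, 40, 15, 34, 0, 0, 40, 0, 0, 0, 0, 40])

```text
t: 34.17
tool_pos: [0.6649, -0.0615, 0.1504]
orientation: [-2.901, -1.201, 0.006]
force: [-0.1, -0.4, -3.8]
opening: 0.0495
gripper_force: 24.7
```

Call:
play_rows(deltas=[0, 0, 0, 0, 40, 0, 0, 0, 0, 40, 0, 0, 0, 0, 40])

```text
t: 34.42
tool_pos: [0.6612, -0.0584, 0.1555]
orientation: [-2.901, -1.205, 0.001]
force: [0.8, 0.7, -1.8]
opening: 0.0496
gripper_force: 24.7
```

```bash
python3 - <<'E'
from h import *
go(.6628,-.0592,.095)
E
```

```text
t 34.42 pos [ 0.6612 -0.0584  0.1555] az -44.9 turn 0.0 then x,y,z: 0.6 1.7 60.5 tilt -1.0 F [ 0.8  0.7 -1.8] open 49.6 g 24.7 q6 0.62
```

Call:
play_rows(deltas=[0.5, 1.5, 15, 0, 40, 0, 0, 15, 0, 40, 0, 0, 10, 0, 40, 0, 0, 8, 0, 40, 0, 0, 6, 0, 40, 0, 0, 6, 0, 40, 0, 0, 0, 0, 40, 0, 0, 0, 0, 40])

```text
t: 35.08
tool_pos: [0.6635, -0.0597, 0.0954]
orientation: [-2.901, -1.204, 0.0]
force: [1.0, -0.5, -2.0]
opening: 0.0494
gripper_force: 24.7
```

Call:
play_rows(deltas=[0, 0, 4, 0, 40, 0, 0, 4, 0, 40, 0, 0, 4, 0, 40, 0, 0, 0, 0, 40, 0, 0, 0, 0, 40])

```text
t: 35.5
tool_pos: [0.6633, -0.0597, 0.083]
orientation: [-2.901, -1.204, 0.001]
force: [-0.4, -0.6, -2.7]
opening: 0.0495
gripper_force: 24.7
```

Call:
play_rows(deltas=[0, 0, 3, 0, 40, 0, 0, 3, 0, 40, 0, 0, 2, 0, 40, 0, 0, 0, 0, 40, 0, 0, 0, 0, 40])

```text
t: 35.92
tool_pos: [0.6634, -0.0597, 0.0752]
orientation: [-2.901, -1.204, 0.001]
force: [0.3, -0.0, -2.0]
opening: 0.0497
gripper_force: 24.7
```

Call:
play_rows(deltas=[0, 0, 2, 0, 40, 0, 0, 2, 0, 40, 0, 0, 2, 0, 40, 0, 0, 0, 0, 40, 0, 0, 0, 0, 40])

```text
t: 36.33
tool_pos: [0.6634, -0.0597, 0.0692]
orientation: [-2.901, -1.204, 0.001]
force: [-0.3, -0.4, -1.9]
opening: 0.0493
gripper_force: 24.7
```

Call:
play_rows(deltas=[0, 0, 1, 0, 40, 0, 0, 1, 0, 40, 0, 0, 1, 0, 40, 0, 0, 0, 0, 40, 0, 0, 0, 0, 40])

```text
t: 36.75
tool_pos: [0.6639, -0.0597, 0.068]
orientation: [2.901, 1.204, 0.001]
force: [-5.2, 0.8, 6.6]
opening: 0.0494
gripper_force: 24.8
```

Call:
play_rows(deltas=[0, 0, 1, 0, 40, 0, 0, 1, 0, 40, 0, 0, 0, 0, 40, 0, 0, 0, 0, 40])

```text
t: 37.08
tool_pos: [0.6642, -0.0596, 0.0676]
orientation: [2.901, 1.204, 0.002]
force: [-9.3, 1.9, 16.4]
opening: 0.0493
gripper_force: 24.9
```

It stopped with the underside at about 37 mm, as a faulty sleeve should (36 mm). I'll release it to see whether it drops further.

Call:
play_rows(deltas=[0, 0, -2, 0, 62, 0, 0, 0, 0, 62, 0, 0, 0, 0, 62, 0, 0, 0, 0, 62, 0, 0, 0, 0, 62, 0, 0, 0, 0, 62, 0, 0, 0, 0, 62, 0, 0, 0, 0, 62])

```text
t: 37.75
tool_pos: [0.6635, -0.0598, 0.0663]
orientation: [-2.901, -1.204, 0.0]
force: [-0.1, -0.1, -0.7]
opening: 0.0624
gripper_force: 0.0
```

```bash
python3 - <<'E'
from h import *
go(.6628,-.0592,.0665)
c=cam("side");im=c["pixels"]; print(proj(c,[[.6615,-.0585,.036],[.6615,-.0585,.1],[.6615,-.0585,.012]]).round(1))
cv2.imwrite("pics/f.png",cv2.resize(im[180:270,170:270],(600,540),interpolation=cv2.INTER_CUBIC))
E
```

```text
t 37.75 pos [ 0.6635 -0.0598  0.0663] az -44.9 turn 0.0 then x,y,z: -0.1 -0.9 -0.2 tilt -1.0 F [-0.1 -0.1 -0.7] open 62.4 g 0.0 q6 0.62
[[217.8 231.3]
 [215.5 211. ]
 [218.6 238.6]]
```

View pics/f.png

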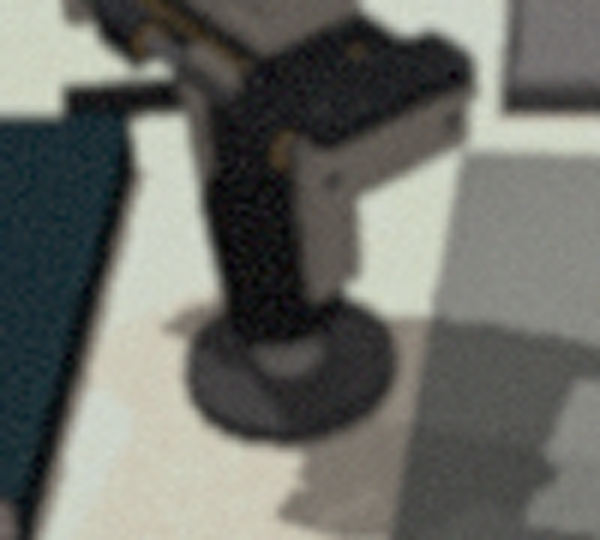

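The side crop shows black hung up well above the base, with the pin showing under it at (290,355). So black is faulty and goes to the reject tray.

Call:
play_rows(deltas=[0, 0, 0, 0, 40, 0, 0, 0, 0, 40, 0, 0, 0, 0, 40, 0, 0, 0, 0, 40, 0, 0, 0, 0, 40, 0, 0, -15, 0, 40, 0, 0, -30, 0, 40, 0, 0, -40, 0, 40, 0, 0, -35, 0, 40, 0, 0, 0, 0, 40])

```text
t: 38.63
tool_pos: [0.6679, -0.0604, 0.1978]
orientation: [2.895, 1.202, 0.019]
force: [1.6, -0.2, -0.3]
opening: 0.0492
gripper_force: 24.8
```

Call:
play_rows(deltas=[0, 0, 0, 0, 40, 0, 0, 0, 0, 40])

```text
t: 38.8
tool_pos: [0.6633, -0.0597, 0.1866]
orientation: [-2.902, -1.204, 0.0]
force: [0.5, -0.7, -3.9]
opening: 0.0494
gripper_force: 24.8
```

```bash
python3 - <<'E'
from h import *
go(.4448,-.3101,.19)
E
```

```text
t 38.8 pos [ 0.6633 -0.0597  0.1866] az -44.9 turn 0.0 then x,y,z: -331.6 22.0 -3.4 tilt -1.0 F [ 0.5 -0.7 -3.9] open 49.4 g 24.8 q6 0.62
```

Call:
play_rows(deltas=[-38, 2.5, 0, 0, 40, -38, 2.5, 0, 0, 40, -38, 2.5, 0, 0, 40, -38, 2.5, 0, 0, 40, -38, 2.5, 0, 0, 40, -38, 2.5, 0, 0, 40, -38, 2.5, 0, 0, 40, -38, 2.5, 0, 0, 40, -20, 2, 0, 0, 40, -7, 0, 0, 0, 40])

```text
t: 39.63
tool_pos: [0.442, -0.3112, 0.1841]
orientation: [-2.9, -1.198, 0.005]
force: [0.6, 0.5, -2.4]
opening: 0.0489
gripper_force: 24.8
```

Call:
play_rows(deltas=[0, 0, 0, 0, 40, 0, 0, 0, 0, 40, 0, 0, 0, 0, 40])

```text
t: 39.88
tool_pos: [0.4459, -0.3084, 0.1856]
orientation: [-2.899, -1.205, 0.0]
force: [-0.3, 1.0, -2.3]
opening: 0.0486
gripper_force: 24.8
```

```bash
python3 - <<'E'
from h import *
go(.4448,-.3101,.035)
E
```

```text
t 39.88 pos [ 0.4459 -0.3084  0.1856] az -44.9 turn 0.0 then x,y,z: -2.0 0.4 150.6 tilt -1.0 F [-0.3  1.  -2.3] open 48.6 g 24.8 q6 0.08
```

Call:
play_rows(deltas=[-2, 0, 25, 0, 40, 0, 0, 35, 0, 40, 0, 0, 35, 0, 40, 0, 0, 25, 0, 40, 0, 0, 12, 0, 40, 0, 0, 8, 0, 40, 0, 0, 5, 0, 40, 0, 0, 3, 0, 40, 0, 0, 0, 0, 40, 0, 0, 0, 0, 40])

```text
t: 40.72
tool_pos: [0.4451, -0.3118, 0.04]
orientation: [2.9, 1.204, 0.002]
force: [-0.2, -0.4, -1.6]
opening: 0.0488
gripper_force: 24.8
```

Call:
play_rows(deltas=[0, 0, 1, 0, 40, 0, 0, 1, 0, 40, 0, 0, 0, 0, 40, 0, 0, 0, 0, 40])

```text
t: 41.05
tool_pos: [0.4443, -0.3114, 0.037]
orientation: [2.901, 1.204, 0.001]
force: [0.1, -0.2, -1.2]
opening: 0.0487
gripper_force: 24.8
```

Call:
play_rows(deltas=[0, 0, 1.5, 0, 40, 0, 0, 0, 0, 40, 0, 0, 0, 0, 62, 0, 0, 0, 0, 62, 0, 0, 0, 0, 62, 0, 0, 0, 0, 62, 0, 0, -20, 0, 62, 0, 0, -35, 0, 62, 0, 0, -40, 0, 62, 0, 0, -40, 0, 62])

```text
t: 41.88
tool_pos: [0.4433, -0.3103, 0.1705]
orientation: [-2.9, -1.204, 0.002]
force: [0.2, 0.1, -0.2]
opening: 0.0622
gripper_force: 0.0
```

Call:
play_rows(deltas=[0, 0, -30, 0, 62, 32, -25, 0, 0, 0, 32, -25, 0, 0, 0, 32, -25, 0, 0, 0, 32, -25, 0, 0, 0, 32, -25, 0, 0, 0, 32, -25, 0, 0, 0, 32, -25, 0, 0, 0, 32, -25, 0, 0, 0, 32, -25, 0, 0, 0])

```text
t: 42.72
tool_pos: [0.4879, 0.0538, 0.2001]
orientation: [2.901, 1.204, 0.001]
force: [0.7, -0.7, -0.9]
opening: 0.0066
gripper_force: 0.0
```

Call:
play_rows(deltas=[0, 0, 0, 0, 0, 0, 0, 0, 0, 0, 0, 0, 0, 0, 0])

```text
t: 42.97
tool_pos: [0.488, 0.0516, 0.1998]
orientation: [2.901, 1.206, -0.001]
force: [-0.3, -0.0, 0.2]
opening: 0.0004
gripper_force: 0.0
```

```bash
python3 - <<'E'
from h import *
go(.5307,.4262,.19)
c=cam("top")["pixels"];s=cam("side")["pixels"]
cv2.imwrite("pics/g.png",np.hstack([c[130:330,0:400],cv2.resize(s[150:270,230:350],(400,400))[:200] if 0 else s[160:360,160:560]]))
cc=cam("top")
# bar axis from amber mask
im=cc["pixels"];h=cv2.cvtColor(im,cv2.COLOR_BGR2HSV).astype(int)
m=(h[...,0]>15)&(h[...,0]<30)&(h[...,1]>150)&(h[...,2]>90); m[:,140:]=0
P=onz(cc,np.argwhere(m)[:,::-1],.088)[:,:2]; mu=P.mean(0); v=np.linalg.svd(P-mu,full_matrices=False)[2][0]; print(mu,np.degrees(np.arctan2(v[1],v[0])),P[P[:,1].argmax()])
E
```

```text
t 42.97 pos [0.488  0.0516 0.1998] az -44.8 turn 0.0 then x,y,z: 295.8 -233.9 9.8 tilt -1.0 F [-0.3 -0.   0.2] open 0.4 g 0.0 q6 0.78
[0.48073934 0.43894046] 132.1703733520179 [0.40077831 0.53514548]
```

View pics/g.png

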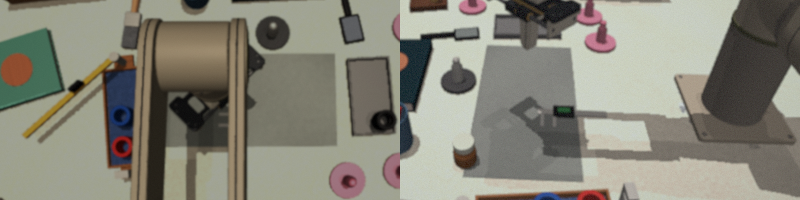

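Black stands in the grey tray at left crop (381,122), and red and blue are in the blue-lined one. Now to the outer side of the bar's tab.

Call:
play_rows(deltas=[30, -23.5, 0, 0, 0, 30, -23.5, 0, 0, 0, 30, -23.5, 0, 0, 0, 30, -23.5, 0, 0, 0, 30, -23.5, 0, 0, 0, 30, -23.5, 0, 0, 0, 30, -23.5, 0, 0, 0, 30, -23.5, 0, 0, 0, 30, -23.5, 0, 0, 0, 27, -22, 0, 0, 0])

```text
t: 43.95
tool_pos: [0.5336, 0.4274, 0.1997]
orientation: [2.903, 1.201, -0.0]
force: [-0.1, -0.1, 0.6]
opening: 0.0004
gripper_force: 0.0
```

Call:
play_rows(deltas=[0, 0, 0, 0, 0, 0, 0, 0, 0, 0, 0, 0, 0, 0, 0])

```text
t: 44.2
tool_pos: [0.5332, 0.4254, 0.1995]
orientation: [2.902, 1.202, -0.001]
force: [-0.3, -0.8, -0.3]
opening: 0.0004
gripper_force: 0.0
```

```bash
python3 - <<'E'
from h import *
go(.5315,.4267,.098)
s=cam("side")["pixels"]
cv2.imwrite("pics/i.png",cv2.resize(s[270:420,130:330],(800,600),interpolation=cv2.INTER_CUBIC))
E
```

```text
t 44.2 pos [0.5332 0.4254 0.1995] az -45.0 turn 0.0 then x,y,z: -0.3 -2.1 101.5 tilt -1.0 F [-0.3 -0.8 -0.3] open 0.4 g 0.0 q6 1.38
```

View pics/i.png

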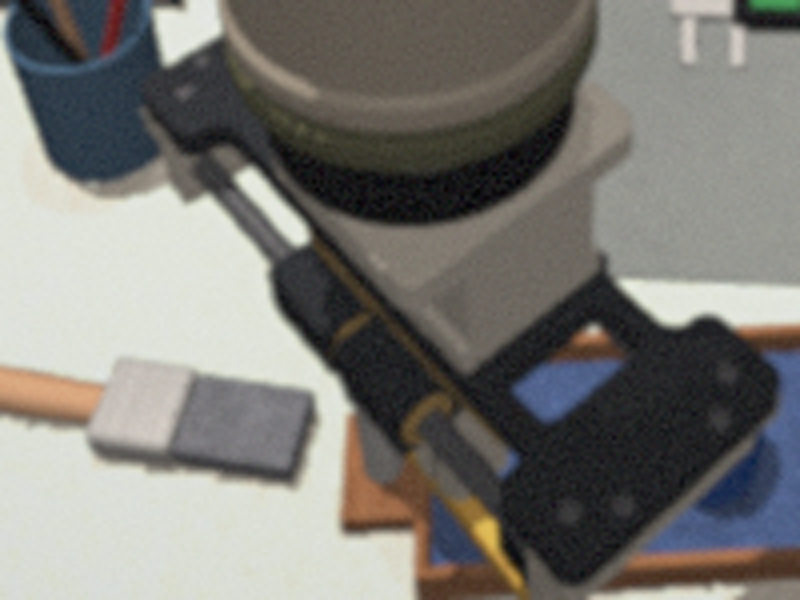

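The picture shows the closed fingers above the outer side of the bar, with nothing else below them. That was my last picture, so from here I'll go by force and mask numbers.

Call:
play_rows(deltas=[0, -2, 20, 0, 0, 0, 0, 30, 0, 0, 0, 0, 25, 0, 0, 0, 0, 15, 0, 0, 0, 0, 10, 0, 0, 0, 0, 0, 0, 0, 0, 0, 0, 0, 0])

```text
t: 44.83
tool_pos: [0.5316, 0.4279, 0.1008]
orientation: [-2.902, -1.203, -0.001]
force: [-0.3, 0.1, 1.2]
opening: 0.0006
gripper_force: 0.0
```

Call:
play_rows(deltas=[-5, 0, 0, 0, 0, -5, 0, 0, 0, 0, -3, 0, 0, 0, 0, 0, 0, 0, 0, 0, 0, 0, 0, 0, 0])

```text
t: 45.25
tool_pos: [0.522, 0.4192, 0.1009]
orientation: [-2.901, -1.204, -0.002]
force: [-0.6, -0.1, -0.2]
opening: 0.0002
gripper_force: 0.0
```

```bash
cat >> h.py <<'E'
def bar():
    cc=cam("top");im=cc["pixels"];h=cv2.cvtColor(im,cv2.COLOR_BGR2HSV).astype(int)
    m=(h[...,0]>15)&(h[...,0]<30)&(h[...,1]>150)&(h[...,2]>80); m[:,160:]=0
    P=onz(cc,np.argwhere(m)[:,::-1],.088)[:,:2]; mu=P.mean(0); v=np.linalg.svd(P-mu,full_matrices=False)[2][0]
    print("bar",mu.round(4),len(P),"az",np.degrees(np.arctan2(v[1],v[0])).round(1),"far",P[np.linalg.norm(P-[.583,.323],axis=1).argmax()].round(3))
E
python3 - <<'E'
from h import *
go(.5315,.4267,.098); bar()
E
```

```text
t 45.25 pos [0.522  0.4192 0.1009] az -44.9 turn 0.0 then x,y,z: 12.0 1.5 2.9 tilt -1.0 F [-0.6 -0.1 -0.2] open 0.2 g 0.0 q6 1.38
bar [0.5295 0.3849] 219 az 132.3 far [0.467 0.453]
```

Call:
play_rows(deltas=[-4, 0, 0, 0, 0, -8.6, -0.8, 0, -4.5, 0, -8.6, -0.8, 0, -4.5, 0, -8.6, -0.8, 0, -4.5, 0, 0, 0, 0, 0, 0, 0, 0, 0, 0, 0])

```text
t: 45.8
tool_pos: [0.5004, 0.3981, 0.1]
orientation: [2.742, 1.534, -0.0]
force: [1.1, -0.2, 0.9]
opening: 0.0003
gripper_force: 0.0
```

```bash
python3 - <<'E'
from h import *
go(.5315,.4267,.098); bar()
E
```

```text
t 45.8 pos [0.5004 0.3981 0.1   ] az -31.6 turn 0.0 then x,y,z: 40.6 11.5 2.0 tilt -1.0 F [ 1.1 -0.2  0.9] open 0.3 g 0.0 q6 1.14
bar [0.5064 0.3734] 249 az 148.3 far [0.427 0.42 ]
```

Call:
play_rows(deltas=[-8.6, -0.8, 0, -4.5, 0, -8.6, -0.8, 0, -4.5, 0, -8.6, -0.8, 0, -4.5, 0, -8.6, -0.8, 0, -4.5, 0, -8.6, -0.8, 0, -4.5, 0, -8.6, -0.8, 0, -4.5, 0, -8.6, -0.8, 0, -4.5, 0, 0, 0, 0, 0, 0, 0, 0, 0, 0, 0])

```text
t: 46.6
tool_pos: [0.4773, 0.3435, 0.1001]
orientation: [2.225, 2.218, 0.0]
force: [0.5, 0.4, 0.2]
opening: 0.0005
gripper_force: 0.0
```

```bash
python3 - <<'E'
from h import *
go(.5315,.4267,.098); bar()
E
```

```text
t 46.6 pos [0.4773 0.3435 0.1001] az -0.2 turn 0.0 then x,y,z: 83.4 53.9 2.1 tilt -1.0 F [0.5 0.4 0.2] open 0.5 g 0.0 q6 0.54
bar [0.4413 0.3255] 403 az -179.8 far [0.324 0.32 ]
```

Call:
play_rows(deltas=[-4, -0.4, 0, -2, 0, -4, -0.4, 0, -2, 0, 0, 0, 0, 0, 0, 0, 0, 0, 0, 0])

```text
t: 46.98
tool_pos: [0.4765, 0.3357, 0.1]
orientation: [2.144, 2.296, 0.0]
force: [0.5, -0.2, -0.5]
opening: 0.0004
gripper_force: 0.0
```

Call:
play_rows(deltas=[-2, 0, 0, -1, 0, 0, 0, 0, 0, 0, 0, 0, 0, 0, 0])

```text
t: 47.23
tool_pos: [0.4765, 0.3335, 0.1]
orientation: [-2.122, -2.317, -0.0]
force: [-0.3, 0.9, 0.0]
opening: 0.0004
gripper_force: 0.4
```

Call:
play_rows(deltas=[-1, 0, 0, 0, 0, 0, 0, 0, 0, 0, 0, 0, 0, 0, 0])

```text
t: 47.48
tool_pos: [0.4766, 0.3324, 0.1]
orientation: [-2.121, -2.317, -0.0]
force: [-0.6, 0.0, -0.8]
opening: -0.0001
gripper_force: 0.4
```

```bash
python3 - <<'E'
from h import *
go(.5315,.4267,.098); bar()
E
```

```text
t 47.48 pos [0.4766 0.3324 0.1   ] az 5.1 turn 0.0 then x,y,z: 89.1 63.0 2.0 tilt -1.0 F [-0.6  0.  -0.8] open -0.1 g 0.4 q6 0.43
bar [0.4332 0.3133] 404 az -175.2 far [0.315 0.305]
```

Call:
play_rows(deltas=[-1, 0, 0, 0, 0, 0, 0, 0, 0, 0, 0, 0, 0, 0, 0])

```text
t: 47.78
tool_pos: [0.4766, 0.3313, 0.1]
orientation: [2.121, 2.318, -0.0]
force: [-0.4, 1.0, 0.2]
opening: 0.0006
gripper_force: 0.3
```

Call:
play_rows(deltas=[-1, 0, 0, 0, 0, 0, 0, 0, 0, 0, 0, 0, 0, 0, 0])

```text
t: 48.03
tool_pos: [0.4767, 0.3305, 0.1]
orientation: [-2.121, -2.318, -0.0]
force: [-0.9, 2.0, -0.4]
opening: 0.0006
gripper_force: 1.0
```

Call:
play_rows(deltas=[-1, 0, 0, 0, 0, 0, 0, 0, 0, 0, 0, 0, 0, 0, 0])

```text
t: 48.28
tool_pos: [0.4767, 0.3304, 0.1]
orientation: [-2.12, -2.317, -0.002]
force: [-1.0, 6.5, -1.8]
opening: 0.0007
gripper_force: 3.2
```

The force rises to 6.5 N and the motion stalls, so the bar is at its hard stop. Back off and check.

Call:
play_rows(deltas=[-0.7, 0, 0, 0, 0, 0, 0, 0, 0, 0, 0, 0, 0, 0, 0])

```text
t: 48.53
tool_pos: [0.4767, 0.3303, 0.1001]
orientation: [-2.119, -2.317, -0.003]
force: [-0.6, 9.5, -2.5]
opening: 0.0003
gripper_force: 4.6
```

Call:
play_rows(deltas=[5, 0, 0, 0, 0, 15, 0, 0, 0, 0, 0, 0, -30, 0, 0, 0, 0, -40, 0, 0, 0, 0, -40, 0, 0, 38, 0, 0, 0, 0, 0, 0, 0, 0, 0, 0, 0, 0, 0, 0])

```text
t: 49.2
tool_pos: [0.4717, 0.3884, 0.2109]
orientation: [2.118, 2.319, 0.002]
force: [0.4, -0.3, -0.9]
opening: 0.0001
gripper_force: 0.0
```

```bash
python3 - <<'E'
from h import *
go(.5,.1,.2); bar()
c=cam("side");im=c["pixels"]; h=cv2.cvtColor(im,cv2.COLOR_BGR2HSV).astype(int);H,S,V=[h[...,i] for i in range(3)]
w=np.zeros(V.shape,bool);w[300:,200:]=1
for s,ce,_ in comp((((H<8)|(H>172))&(S>150)&(V>60)&w))[:2]: print("red",s,ce.round())
t=(np.array([[.3690,.3030,.005],[.3690,.3030,.069],[.444,.311,.005],[.444,.311,.069]]));print(proj(c,t).round())
for s,ce,_ in comp((H>105)&(H<130)&(S>180)&(V>60)&w)[:2]: print("blue",s,ce.round())
c=cam("top");im=c["pixels"]
w=np.zeros(V.shape,bool);w[180:275,345:400]=1;V=im.max(2)
for s,ce,_ in comp((V<50)&w)[:2]: print("black",s,ce.round(),proj(c,[.4445,-.311,.069])[0].round())
E
```

```text
t 49.2 pos [0.4717 0.3884 0.2109] az 5.2 turn 0.0 then x,y,z: -289.8 2.1 10.9 tilt -1.0 F [ 0.4 -0.3 -0.9] open 0.1 g 0.0 q6 0.51
bar [0.4373 0.3103] 554 az -174.4 far [0.317 0.296]
red [335 363  30  31 720] [349. 377.]
[[347. 380.]
 [352. 361.]
 [306. 383.]
 [308. 363.]]
black [370 233  26  30 451] [383. 251.] [377. 244.]
```

Call:
play_rows(deltas=[-30, 0, -10, 0, 0, -38, 0, 0, 0, 0, -38, 0, 0, 0, 0, -38, 0, 0, 0, 0, -38, 0, 0, 0, 0, -38, 0, 0, 0, 0, -38, 0, 0, 0, 0, -38, 0, 0, 0, 0, -38, 0, 0, 0, 0, 0, 0, 0, 0, 0])

```text
t: 50.18
tool_pos: [0.5011, 0.0471, 0.2194]
orientation: [2.127, 2.31, -0.004]
force: [0.0, -0.7, 0.3]
opening: 0.0005
gripper_force: 0.0
```

```bash
python3 - <<'E'
from h import *
bar()
c=cam("side");im=c["pixels"]; h=cv2.cvtColor(im,cv2.COLOR_BGR2HSV).astype(int);H,S,V=[h[...,i] for i in range(3)]
P=proj(c,[[.369,.303,.04],[.444,.311,.04],[.4445,-.311,.04]]).astype(int)
for u,v in P: print((u,v),im[v-2:v+3,u-2:u+3].mean((0,1)).round())
w=np.zeros(V.shape,bool);w[300:,200:]=1
for s,ce,_ in comp((H>108)&(H<130)&(S>170)&(V>70)&w)[:3]: print("blue",s,ce.round())
w[:]=0;w[150:240,230:340]=1
for s,ce,_ in comp((V<40)&w)[:3]: print("blk",s,ce.round())
E
```

```text
bar [0.4352 0.3098] 575 az -174.3 far [0.317 0.294]
(np.int64(349), np.int64(369)) [ 34.  36. 118.]
(np.int64(306), np.int64(372)) [97. 53. 32.]
(np.int64(304), np.int64(177)) [20. 18. 18.]
blue [298 367  23  13  89] [311. 372.]
blk [301 164  16  24 303] [309. 175.]
blk [230 150  83   5 159] [260. 151.]
blk [285 156  14  13 153] [292. 162.]
```

```bash
python3 -c "
from plant import robot
print(robot.close_job())"
```

```text
the job is handed in; nothing more can be done
None
```

The job is handed in: red and blue went right down and stand in the blue-lined tray, black stuck part-way and stands in the grey tray, yellow and green were absent, and the yellow bar is swung closed against its hard stop in the catch.

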